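# Lock down the platen of the herb press

## Robot

A 7-joint arm with a two-finger parallel gripper is mounted at the origin on a cart in front of the work surface, level with it; the furniture and walls round the work are solid. World frame = base frame: x ahead of the robot, y to its left, z up, the work surface at z = 0. Lengths are in m, angles in rad, forces in N, time in s.
With the tool pointing down it reaches from about 0.4 to 0.75 m from the base axis. Payload 19.5 kg.
Tool frame: the origin (TCP) lies at the very end of the fingers, on their centre line; the grasp point (between the pads) lies 19 mm behind it; z points along the fingers, y is the line along which they close (so a half turn about z gives the same grasp; the last joint's range is limited). The gripper opens to 85 mm and grips with 20 to 120 N. Pads are 22 mm wide; open, the fingers measure 114 mm over their backs; the gripper's body (76 mm by 85 mm) begins 54 mm behind the grasp point. The pads swing forward as they close: fully open they stand 13 mm farther back than shut.
Start: joints at [-1.303, 0.707, -0.028, 1.485, 0.022, 0.951, -0.075], TCP at [0.175, 0.548, 0.231] pointing down, gripper open.
Joint ranges: [-2.71, 2.71], [-0.32, 2.16], [-1.57, 1.52], [0, 2.45], [-1.46, 4.6], [0, 2.02], [-2.83, 2.83]. Speed limits (rad/s): [1.89, 1.89, 2.57, 2.57, 3.01, 3.01, 3.01].

## Interface

Orientations are given as a rotation vector (axis times angle).
In Python, from station import bot gives the robot as it stands.
- The arm moves only by the tool arm_command, never from a script. Its argument "moves" is a list of rows, each an object of numbers: "tx", "ty", "tz": the shift along the world's x, y, z normalised to -1 to 1, where 1 is 0.2 m; "yaw": the turn about the world's z normalised to -1 to 1, where 1 is 360 degrees; "grip": the closure, from 0 (fully open) to 1 (shut). A call has 1 to 10 rows; each row shifts and turns the commanded pose from where the row before left it; what a row does not reach is not made up. A row lasts 1/8 s, in which the tool goes at most 62.5 mm and 10.7 degrees, less where a joint would pass 70% of its speed; a pose out of reach is approached as far as the arm can. A call with a number of a shift or a turn outside -1 to 1 is refused whole. A call with a gripper value outside its range is refused whole. The fingers move at their own pace and stop on an object; the grip force is fixed at half the most. Time passes only in rows, so rows that do not move let the fingers close. It gives the time, the measured TCP pose, the force, the opening and the grip force at its end, in the units of the state.
- bot.sense(): the state, without advancing time (a new reading comes with each control period).
- bot.get_image(name): name is "scene" or "top"; returns (picture, depth): 400x640x3 uint8, red, green, blue; 400x640 float32, m along the optical axis (not along the pixel's ray), 0 where there is no reading.
- bot.camera_info(name): a dict with "fovy" (degrees; the focal length in pixels is half the picture's height over the tangent of half this angle, whatever the lens; pixels are square), "cx", "cy" (the principal point, pixels), "eye" and "rotation" of the camera in the world. Camera axes: x right, y up, looking along -z (the intrinsics and any distortion apply to the point x, -y, -z); pixel columns grow to the right and rows downward; lengths in m; the calibration is good to about 2 mm. A picture is of the moment at which its call begins. camera_info takes no time and is no camera call.
- bot.sign_off(): hands the job in; it is judged then, once.
Trained networks look in the newest picture that a camera, given by its name, has taken for a name from the list of things; names that differ only in an ending like _2 or _b are one class to them, and where a whole thing is asked for, a point or a joint stands for the part that bears it (a point fixed in the world has none). Each returns a list of dicts, best first, with "conf" (0 to 1); they miss things now and then, are a little off and sometimes report something else, mostly with a low value. They report only what shows in the picture. A call takes as long as a camera call.
- bot.search_frame(camera, target): "location" ([x, y, z] in m, in world coordinates, good to about 4 mm: the middle of the surface that is visible of it).
- bot.place_of(camera, target): "location" ([x, y, z] in m, in world coordinates, good to about 4 mm: a listed point, or the origin of a listed thing).
The state is a dict: "clock": time; "joint_positions": joint angles; "qvel": joint speeds; "tau": joint torques, N m; "position": TCP position; "orientation": TCP orientation; "force": force on the tool from outside, world axes, zero at the start; "moment": the same for the moment, N m; "opening": finger opening in m; "gripper_force": force on a finger pad.
Only numpy, scipy, OpenCV 4.12 (cv2) and the standard library are available. Lean on these libraries where they do the work, as an engineer would, in place of code of your own. Each camera call takes 0.05 s, during which the arm holds its last target. There are 200 camera calls.

## Task

On the small bench press, push the sprung platen all the way down into its housing and, while keeping it down, slide the keeper fully home against its end stop, so that the keeper's tongue lies over the platen's edge and holds it down when you let go. Use a firm but gentle touch, never forcing the platen or the keeper against its stop, and leave the weights and the ink pad beside the press where they are.

Things in the scene. Friction and masses are not known exactly. Their poses are not given: they have to be found in the camera images.
- press: Bench press, fixed on the white work board (its top is 75 mm above the table): grey frame on a foot plate 130 mm (x) by 156 mm (y from -96 to +60 mm). Origin on the board under the platen's centre; z up; the keeper closes toward its +y. Frame top at z = 30 mm; aluminium guide rails along y at x = +-37 to +-50 mm, up to z = 44 mm, with end stops for the keeper at their +y end.
- platen_top (a point): Centre of the top face of the platen (the plunger): a plain steel block 50 mm along press x by 80 mm along press y (-40 to +40 mm) that moves straight up and down. Top at press z = 44.5 mm when up, 30.5 mm when down on its rigid stop. Its spring pushes back with about 5 N at the start and 10 N at the bottom and lifts it again when let go, unless the keeper holds it.
- platen (a joint): Downward travel of the platen in m: 0 up, 0.014 down on its stop. From 0.0125 on it is low enough for the keeper's tongue to pass over it; trapped, it rests against the underside of the tongue at about 0.0125. Fingers sliding on its top drag with about 0.5 to 0.7 of the pressing force.
- tongue (a point): Middle of the tongue's +y edge, at mid-thickness. The keeper is a flat steel slide between the guide rails: at its -y end this solid tongue (underside at press z = 32 mm, top 38 mm, 28 mm long in y), then two side strips with 62 mm free between them, and at its +y end the bridge. This point lies at press y = -48 mm + keeper travel.
- bridge (a point): Middle of the -y face of the keeper's bridge, a bar across x at press z = 46 to 54 mm, 9 mm thick in y; at press y = 6 mm + keeper travel. Tongue, strips and bridge leave a window 62 mm (x) by 54 mm (y) over the platen: shut fingertips let down through it can press the platen and, carried to +y still pressing (they drag on the steel), push the bridge and so the keeper.
- keeper (a joint): Travel of the keeper toward press +y in m: 0 fully open, 0.026 home against the rigid end stop. It starts between 0 and 0.006, slides with about 3 N of friction and stays where it is left. With the platen up, the tongue runs into the platen's side at 0.008; home, it covers 18 mm of the platen.
- weight_200: Loose brass weight, 34 mm across, 44 mm tall, origin under its centre. Stands on the board near the press; leave it alone.
- weight_100: Loose brass weight, 28 mm across, 38 mm tall, origin under its centre. Stands on the board near the press; leave it alone.
- ink_pad: Loose shut tin ink pad, 69 x 96 x 18 mm, origin under its centre. Stands on the board near the press; leave it alone.

How it is judged:
By the outcome, as a careful person would: the job done as asked, in the order asked, and still so for the second after the job is handed in, with the robot touching nothing.
It also fails if it takes over 64 s, if anything falls off the work surface, if the arm or the gripper's body presses on something with over 40 N, if the wrist force passes 120 N, or if a joint passes its speed limit or range.

## Working session

There is one attempt and no reset: what is moved stays moved. The work goes in short steps, Python scripts to look and compute and a tool call to move; the robot and the scene stay as the last step left them, time stands still between calls to the robot, and variables do not carry over. Pictures are saved under pics/ and viewed, at most 10 in all, crops included, and the job is handed in when it is done.

Besides the shell and the picture viewer there is one more tool, called after ">>>" as name([rows], argument=value, ...), one row to a line, values as JSON. arm_command: Moves the arm, as the interface text tells. Scaled input: -1 to 1 covers 0.2 m each way for a shift and 360 degrees each way for a turn. Its arguments: {"type":"object","properties":{"moves":{"type":"array","items":{"type":"object","properties":{"tx":{"type":"number"},"ty":{"type":"number"},"tz":{"type":"number"},"yaw":{"type":"number"},"grip":{"type":"number"}}}}},"required":["moves"]}

```bash
mkdir -p pics; python3 - <<'E'
from station import bot
import cv2,numpy as np
for c in ("top","scene"):
    p,d=bot.get_image(c); cv2.imwrite(f"pics/{c}0.png",p[:,:,::-1]); np.save(f"pics/{c}0.npy",d)
    i=bot.camera_info(c); print(c,{k:(np.round(v,4).tolist() if not isinstance(v,(str,dict)) else v) for k,v in i.items()})
    for t in ("press","platen_top","tongue","bridge","weight_200","weight_100","ink_pad"):
        print(t,[(np.round(r["location"],4).tolist(),round(r["conf"],2)) for r in bot.place_of(c,t)[:2]])
s=bot.sense();print({k:np.round(v,3).tolist() for k,v in s.items()})
E
```

```text
top {'fovy': 42.3077, 'cx': 315.9786, 'cy': 201.4611, 'eye': [0.5105, 0.0244, 1.0095], 'rotation': [0.0655, -0.0628, -1.5725]}
press [([0.5862, 0.0748, 0.0773], 0.9)]
platen_top [([0.593, 0.0747, 0.1192], 0.66), ([0.5861, 0.0736, 0.0791], 0.17)]
tongue [([0.6075, 0.0315, 0.1075], 0.65)]
bridge [([0.586, 0.081, 0.124], 0.74)]
weight_200 [([0.7189, 0.0804, 0.0753], 0.79), ([0.696, 0.182, 0.0762], 0.78)]
weight_100 [([0.7189, 0.0804, 0.0753], 0.79), ([0.696, 0.182, 0.0762], 0.78)]
ink_pad [([0.4804, -0.049, 0.0756], 0.64)]
scene {'fovy': 52.4896, 'cx': 317.6808, 'cy': 195.7313, 'eye': [-0.1081, -0.3262, 0.5456], 'rotation': [0.947, -0.6103, -0.977]}
press [([0.5864, 0.0729, 0.0765], 0.7)]
platen_top [([0.5864, 0.0723, 0.1174], 0.81), ([0.4831, -0.0501, 0.074], 0.61)]
tongue [([0.6054, 0.0316, 0.1084], 0.69)]
bridge [([0.5843, 0.0787, 0.1233], 0.71)]
weight_200 [([0.4864, -0.0526, 0.0743], 0.58), ([0.6977, 0.1785, 0.0748], 0.51)]
weight_100 [([0.4864, -0.0526, 0.0743], 0.58), ([0.6977, 0.1785, 0.0748], 0.51)]
ink_pad [([0.483, -0.0518, 0.0745], 0.55)]
{'clock': 0.8, 'joint_positions': [-1.303, 0.706, -0.028, 1.485, 0.022, 0.951, -0.075], 'qvel': [-0.001, 0.001, -0.0, -0.0, 0.001, 0.001, -0.002], 'tau': [0.001, -88.293, 1.234, -23.637, 0.017, 0.002, 0.0], 'position': [0.175, 0.548, 0.231], 'orientation': [-0.485, -3.104, 0.0], 'force': [0.296, -0.844, -0.32], 'moment': [-0.045, -0.027, 0.043], 'gripper_force': 0.0, 'opening': 0.085}
```

```bash
python3 - <<'E'
import cv2
p=cv2.imread("pics/top0.png"); c=p[80:330,180:480]; cv2.imwrite("pics/top_c.png",cv2.resize(c,(720,600),interpolation=cv2.INTER_CUBIC))
E
```

```text
(no output)
```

View pics/top_c.png

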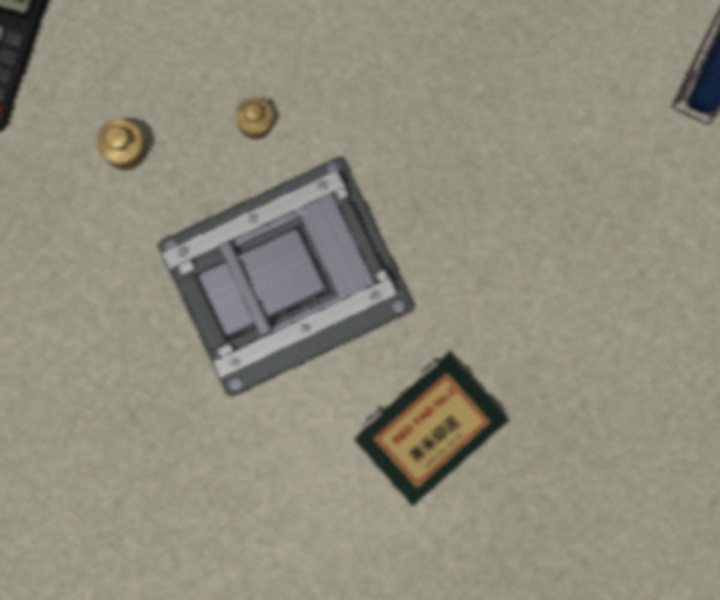

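View pics/scene0.png

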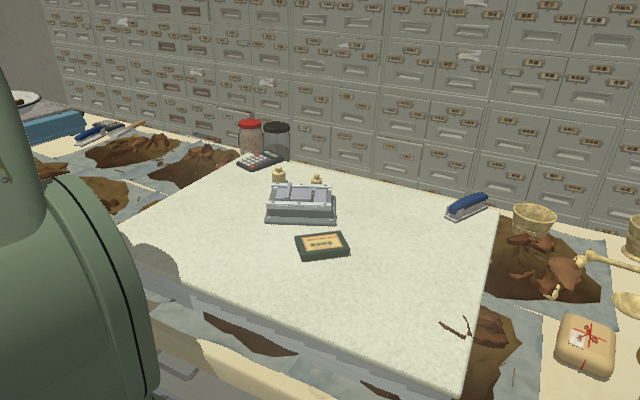

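```bash
cat > h.py <<'E'
import numpy as np
from station import bot
from scipy.spatial.transform import Rotation as R
def ray(cam,u,v,z):
    i=bot.camera_info(cam); f=200/np.tan(np.radians(i["fovy"])/2)
    rot=np.array(i["rotation"]); M=rot if rot.shape==(3,3) else R.from_rotvec(rot).as_matrix()
    d=M@np.array([(u-i["cx"])/f,-(v-i["cy"])/f,-1]); e=np.array(i["eye"])
    return e+d*(z-e[2])/d[2]
E
python3 - <<'E'
from h import *
import cv2
p=cv2.imread("pics/top0.png"); c=p[140:250,240:360]; cv2.imwrite("pics/top_d.png",cv2.resize(c,None,fx=5,fy=5,interpolation=cv2.INTER_CUBIC))
print([k for k in bot.camera_info("top")])
P=np.array([ray("top",180+x/2.4,80+y/2.4,.083)[:2] for x,y in [(342,157),(413,305),(232,395),(160,245)]])
print(P.round(4), P.mean(0))
for a,b in ((0,1),(3,2),(0,3),(1,2)):
    d=P[b]-P[a]; print(np.linalg.norm(d),np.degrees(np.arctan2(d[1],d[0])))
d=np.load("pics/top0.npy"); print(d[195,300],d[200,250])
E
```

```text
['fovy', 'cx', 'cy', 'eye', 'rotation']
[[ 0.6883  0.0138]
 [ 0.576  -0.039 ]
 [ 0.5092  0.0963]
 [ 0.6217  0.1509]] [0.59876758 0.05550923]
0.12408139266176998 -154.84160031765532
0.12505282182125194 -154.13562638605725
0.1523882535574032 115.90823315493347
0.1508633621853375 116.28119244848668
0.8925731 0.937649
```

View pics/top_d.png

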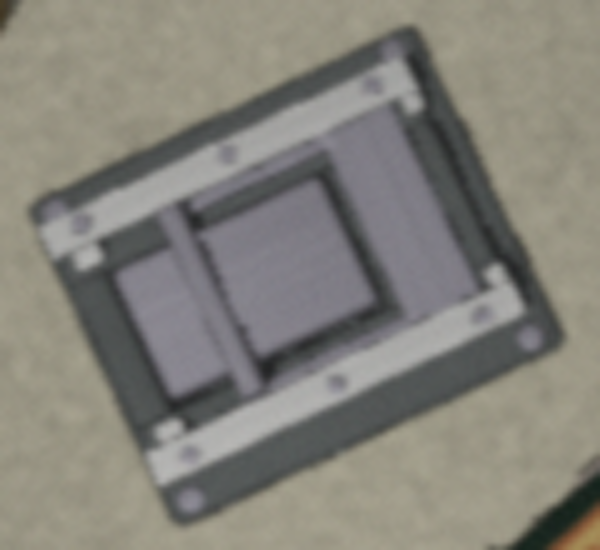

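The view shows the press turned about 26°. In the 5x crop the platen corners are (320,180), (380,303), (178,397) and (115,270). The bridge's right edge runs (190,208)–(263,385), and the tongue's left edge (330,150)–(405,315).

```bash
python3 - <<'E'
from h import *
q=lambda x,y,z: ray("top",240+x/5-.4,140+y/5-.4,z)[:2]
P=np.array([q(x,y,.1195) for x,y in [(320,180),(380,303),(178,397),(115,270)]])
c=P.mean(0); print("platen",c)
for a,b in ((0,1),(3,2),(0,3),(1,2)):
    d=P[b]-P[a]; print(np.linalg.norm(d),np.degrees(np.arctan2(d[1],d[0])))
a=np.radians(26); ey=np.array([-np.sin(a),np.cos(a)]); ex=np.array([np.cos(a),np.sin(a)])
print("ex",ex,"ey",ey)
for n,x,y,z in [("br",190,208,.129),("br",263,385,.129),("tg",330,150,.113),("tg",405,315,.113),("railUL",42,235,.119),("railLL",155,480,.119),("railUR",408,62,.119),("railLR",522,305,.119)]:
    w=q(x,y,z)-c; print(n,w@ex,w@ey)
s=bot.sense(); print(R.from_rotvec(s["orientation"]).as_matrix().round(3))
E
```

```text
platen [0.59103536 0.07199754]
0.04762257641006972 -154.22036196077232
0.04920593873201868 -153.4762080849047
0.07750269877330786 113.72046280903645
0.07682304605951563 114.88045570427981
ex [0.89879405 0.43837115] ey [-0.43837115  0.89879405]
br 0.0323919212226909 0.00594767329282414
br -0.03329196375274631 0.010042209962900965
tg 0.03147006887970643 -0.046662237671070216
tg -0.03205445089043185 -0.04465967583413582
railUL 0.04795612910152799 0.056251598135311436
railLL -0.045649765139937154 0.05788502936149932
railUR 0.04643167429244517 -0.08437489522877112
railLR -0.04718138779100479 -0.08224976086601227
[[-0.952  0.305 -0.   ]
 [ 0.305  0.952 -0.   ]
 [ 0.    -0.    -1.   ]]
```

>>> arm_command([
  {"tx": 0.14,"ty": -0.17,"yaw": -0.013,"grip": 1},
  {"tx": 0.14,"ty": -0.17,"yaw": -0.013,"grip": 1},
  {"tx": 0.14,"ty": -0.17,"yaw": -0.013,"grip": 1},
  {"tx": 0.14,"ty": -0.17,"yaw": -0.013,"grip": 1},
  {"tx": 0.14,"ty": -0.17,"yaw": -0.013,"grip": 1},
  {"tx": 0.14,"ty": -0.17,"yaw": -0.013,"grip": 1},
  {"tx": 0.14,"ty": -0.17,"yaw": -0.013,"grip": 1},
  {"tx": 0.14,"ty": -0.17,"yaw": -0.013,"grip": 1},
  {"tx": 0.14,"ty": -0.17,"yaw": -0.013,"grip": 1},
  {"tx": 0.14,"ty": -0.17,"yaw": -0.013,"grip": 1},
])

```text
schema error: expected keys tx, ty, tz, yaw, grip
```

>>> arm_command([
  {"tx": 0.14,"ty": -0.17,"tz": 0,"yaw": -0.013,"grip": 1},
  {"tx": 0.14,"ty": -0.17,"tz": 0,"yaw": -0.013,"grip": 1},
  {"tx": 0.14,"ty": -0.17,"tz": 0,"yaw": -0.013,"grip": 1},
  {"tx": 0.14,"ty": -0.17,"tz": 0,"yaw": -0.013,"grip": 1},
  {"tx": 0.14,"ty": -0.17,"tz": 0,"yaw": -0.013,"grip": 1},
  {"tx": 0.14,"ty": -0.17,"tz": 0,"yaw": -0.013,"grip": 1},
  {"tx": 0.14,"ty": -0.17,"tz": 0,"yaw": -0.013,"grip": 1},
  {"tx": 0.14,"ty": -0.17,"tz": 0,"yaw": -0.013,"grip": 1},
  {"tx": 0.14,"ty": -0.17,"tz": 0,"yaw": -0.013,"grip": 1},
  {"tx": 0.14,"ty": -0.17,"tz": 0,"yaw": -0.013,"grip": 1},
])

```text
clock: 2.05
position: [0.4561, 0.2065, 0.2314]
orientation: [1.681, 2.654, 0.0]
force: [-0.3, 0.0, -0.3]
opening: 0.0002
gripper_force: 0.0
```

>>> arm_command([
  {"tx": 0.14,"ty": -0.148,"tz": 0,"yaw": 0,"grip": 1},
  {"tx": 0.14,"ty": -0.148,"tz": 0,"yaw": 0,"grip": 1},
  {"tx": 0.14,"ty": -0.148,"tz": 0,"yaw": 0,"grip": 1},
  {"tx": 0.14,"ty": -0.148,"tz": 0,"yaw": 0,"grip": 1},
  {"tx": 0.14,"ty": -0.148,"tz": 0,"yaw": 0,"grip": 1},
  {"tx": 0,"ty": 0,"tz": -0.15,"yaw": 0,"grip": 1},
  {"tx": 0,"ty": 0,"tz": -0.15,"yaw": 0,"grip": 1},
  {"tx": 0,"ty": 0,"tz": -0.1,"yaw": 0,"grip": 1},
  {"tx": 0,"ty": 0,"tz": 0,"yaw": 0,"grip": 1},
])

```text
clock: 3.18
position: [0.5947, 0.0596, 0.1503]
orientation: [-1.677, -2.655, 0.002]
force: [0.3, -0.8, 0.3]
opening: 0.0002
gripper_force: 0.0
```

```bash
python3 - <<'E'
from h import *
import cv2
for c,(a,b,e,f) in (("top",(130,260,230,370)),("scene",(160,250,240,360))):
    p,d=bot.get_image(c); p=cv2.resize(p[a:b,e:f,::-1],None,fx=4,fy=4,interpolation=cv2.INTER_CUBIC)
    cv2.imwrite(f"pics/{c}1.png",p)
a=cv2.imread("pics/top1.png");b=cv2.imread("pics/scene1.png")
b=cv2.copyMakeBorder(b,0,0,0,a.shape[1]-b.shape[1],0); q=np.vstack([a,b]); print(q.shape)
cv2.imwrite("pics/both1.png",cv2.resize(q,None,fx=.68,fy=.68))
E
```

```text
(880, 560, 3)
```

View pics/both1.png

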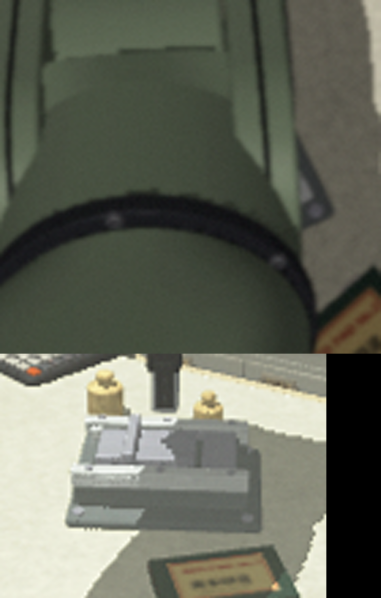

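The top view is blocked by the arm. The scene crop shows the shut fingers at (165,390), above the window between bridge and tongue, so I'm going down.

>>> arm_command([
  {"tx": 0,"ty": 0,"tz": -0.06,"yaw": 0,"grip": 1},
  {"tx": 0,"ty": 0,"tz": -0.04,"yaw": 0,"grip": 1},
  {"tx": 0,"ty": 0,"tz": -0.02,"yaw": 0,"grip": 1},
  {"tx": 0,"ty": 0,"tz": -0.01,"yaw": 0,"grip": 1},
  {"tx": 0,"ty": 0,"tz": -0.01,"yaw": 0,"grip": 1},
  {"tx": 0,"ty": 0,"tz": -0.01,"yaw": 0,"grip": 1},
  {"tx": 0,"ty": 0,"tz": 0,"yaw": 0,"grip": 1},
])

```text
clock: 4.15
position: [0.5953, 0.0596, 0.1212]
orientation: [-1.678, -2.656, 0.0]
force: [0.1, 0.2, -0.5]
opening: -0.0
gripper_force: 0.0
```

>>> arm_command([
  {"tx": 0,"ty": 0,"tz": -0.01,"yaw": 0,"grip": 1},
  {"tx": 0,"ty": 0,"tz": -0.01,"yaw": 0,"grip": 1},
  {"tx": 0,"ty": 0,"tz": 0,"yaw": 0,"grip": 1},
])

```text
clock: 4.53
position: [0.5954, 0.0596, 0.1174]
orientation: [1.677, 2.656, 0.0]
force: [-0.3, 0.5, 5.8]
opening: 0.0002
gripper_force: 2.9
```

>>> arm_command([
  {"tx": 0,"ty": 0,"tz": -0.01,"yaw": 0,"grip": 1},
  {"tx": 0,"ty": 0,"tz": -0.01,"yaw": 0,"grip": 1},
  {"tx": 0,"ty": 0,"tz": 0,"yaw": 0,"grip": 1},
])

```text
clock: 4.9
position: [0.5954, 0.0596, 0.1135]
orientation: [1.677, 2.656, 0.0]
force: [-1.8, 0.4, 7.3]
opening: 0.0001
gripper_force: 3.6
```

>>> arm_command([
  {"tx": 0,"ty": 0,"tz": -0.01,"yaw": 0,"grip": 1},
  {"tx": 0,"ty": 0,"tz": 0,"yaw": 0,"grip": 1},
  {"tx": 0,"ty": 0,"tz": 0,"yaw": 0,"grip": 1},
])

```text
clock: 5.28
position: [0.5954, 0.0596, 0.1116]
orientation: [1.677, 2.656, 0.0]
force: [-1.3, -0.2, 7.9]
opening: -0.0
gripper_force: 3.9
```

>>> arm_command([
  {"tx": 0,"ty": 0,"tz": -0.01,"yaw": 0,"grip": 1},
  {"tx": 0,"ty": 0,"tz": -0.01,"yaw": 0,"grip": 1},
  {"tx": 0,"ty": 0,"tz": 0,"yaw": 0,"grip": 1},
])

```text
clock: 5.65
position: [0.5955, 0.0596, 0.1076]
orientation: [1.677, 2.656, 0.0]
force: [-2.3, -0.5, 9.5]
opening: -0.0
gripper_force: 4.6
```

>>> arm_command([
  {"tx": 0,"ty": 0,"tz": -0.005,"yaw": 0,"grip": 1},
  {"tx": 0,"ty": 0,"tz": 0,"yaw": 0,"grip": 1},
  {"tx": 0,"ty": 0,"tz": 0,"yaw": 0,"grip": 1},
])

```text
clock: 6.02
position: [0.5954, 0.0596, 0.1067]
orientation: [1.677, 2.656, 0.0]
force: [-2.3, -0.5, 8.6]
opening: 0.0002
gripper_force: 4.8
```

>>> arm_command([
  {"tx": 0,"ty": 0,"tz": -0.0025,"yaw": 0,"grip": 1},
  {"tx": 0,"ty": 0,"tz": 0,"yaw": 0,"grip": 1},
  {"tx": 0,"ty": 0,"tz": 0,"yaw": 0,"grip": 1},
])

```text
clock: 6.4
position: [0.5954, 0.0596, 0.1062]
orientation: [1.677, 2.656, 0.001]
force: [-2.0, -0.4, 9.7]
opening: 0.0004
gripper_force: 4.9
```

>>> arm_command([
  {"tx": 0,"ty": 0,"tz": -0.0025,"yaw": 0,"grip": 1},
  {"tx": 0,"ty": 0,"tz": 0,"yaw": 0,"grip": 1},
  {"tx": 0,"ty": 0,"tz": 0,"yaw": 0,"grip": 1},
])

```text
clock: 6.78
position: [0.5955, 0.0596, 0.1057]
orientation: [1.677, 2.656, 0.001]
force: [-2.3, -0.3, 9.7]
opening: 0.0001
gripper_force: 4.9
```

>>> arm_command([
  {"tx": 0,"ty": 0,"tz": -0.0015,"yaw": 0,"grip": 1},
  {"tx": 0,"ty": 0,"tz": 0,"yaw": 0,"grip": 1},
  {"tx": 0,"ty": 0,"tz": 0,"yaw": 0,"grip": 1},
])

```text
clock: 7.15
position: [0.5955, 0.0596, 0.1056]
orientation: [1.677, 2.656, 0.001]
force: [-3.2, -0.1, 12.5]
opening: -0.0001
gripper_force: 6.4
```

>>> arm_command([
  {"tx": -0.0043,"ty": 0.009,"tz": 0,"yaw": 0,"grip": 1},
  {"tx": -0.0043,"ty": 0.009,"tz": 0,"yaw": 0,"grip": 1},
  {"tx": -0.0043,"ty": 0.009,"tz": 0,"yaw": 0,"grip": 1},
  {"tx": -0.0043,"ty": 0.009,"tz": 0,"yaw": 0,"grip": 1},
])

```text
clock: 7.65
position: [0.5929, 0.0656, 0.1057]
orientation: [1.677, 2.653, 0.0]
force: [2.9, -6.7, 10.6]
opening: -0.0
gripper_force: 4.9
```

>>> arm_command([
  {"tx": -0.0043,"ty": 0.009,"tz": 0,"yaw": 0,"grip": 1},
  {"tx": -0.0043,"ty": 0.009,"tz": 0,"yaw": 0,"grip": 1},
])

```text
clock: 7.9
position: [0.5912, 0.0692, 0.1057]
orientation: [1.677, 2.653, 0.0]
force: [2.2, -6.2, 9.2]
opening: -0.0003
gripper_force: 4.9
```

>>> arm_command([
  {"tx": -0.0043,"ty": 0.009,"tz": 0,"yaw": 0,"grip": 1},
  {"tx": -0.0043,"ty": 0.009,"tz": 0,"yaw": 0,"grip": 1},
])

```text
clock: 8.15
position: [0.5897, 0.0724, 0.1057]
orientation: [1.677, 2.652, 0.0]
force: [5.9, -9.5, 9.0]
opening: 0.0001
gripper_force: 6.5
```

>>> arm_command([
  {"tx": -0.0043,"ty": 0.009,"tz": -0.001,"yaw": 0,"grip": 1},
  {"tx": -0.0043,"ty": 0.009,"tz": 0,"yaw": 0,"grip": 1},
  {"tx": -0.0043,"ty": 0.009,"tz": 0,"yaw": 0,"grip": 1},
])

```text
clock: 8.52
position: [0.5872, 0.0777, 0.1056]
orientation: [1.677, 2.652, 0.0]
force: [3.9, -9.5, 11.6]
opening: -0.0
gripper_force: 6.5
```

>>> arm_command([
  {"tx": -0.0043,"ty": 0.009,"tz": 0,"yaw": 0,"grip": 1},
  {"tx": -0.0043,"ty": 0.009,"tz": 0,"yaw": 0,"grip": 1},
])

```text
clock: 8.78
position: [0.5855, 0.0813, 0.1057]
orientation: [1.677, 2.652, 0.0]
force: [4.4, -9.5, 10.9]
opening: 0.0003
gripper_force: 6.5
```

>>> arm_command([
  {"tx": -0.0043,"ty": 0.009,"tz": 0,"yaw": 0,"grip": 1},
  {"tx": -0.0043,"ty": 0.009,"tz": 0,"yaw": 0,"grip": 1},
])

```text
clock: 9.02
position: [0.5838, 0.0849, 0.1056]
orientation: [1.677, 2.652, 0.0]
force: [4.3, -8.4, 11.7]
opening: 0.0002
gripper_force: 6.5
```

>>> arm_command([
  {"tx": -0.0043,"ty": 0.009,"tz": 0,"yaw": 0,"grip": 1},
  {"tx": -0.0043,"ty": 0.009,"tz": 0,"yaw": 0,"grip": 1},
])

```text
clock: 9.28
position: [0.5821, 0.0885, 0.1056]
orientation: [1.677, 2.652, 0.0]
force: [5.1, -8.7, 11.3]
opening: -0.0001
gripper_force: 6.5
```

>>> arm_command([
  {"tx": -0.0021,"ty": 0.0045,"tz": 0,"yaw": 0,"grip": 1},
  {"tx": 0,"ty": 0,"tz": 0,"yaw": 0,"grip": 1},
])

```text
clock: 9.52
position: [0.5816, 0.0896, 0.1056]
orientation: [1.677, 2.652, 0.0]
force: [3.0, -8.5, 11.9]
opening: -0.0003
gripper_force: 6.1
```

>>> arm_command([
  {"tx": -0.0021,"ty": 0.0045,"tz": 0,"yaw": 0,"grip": 1},
  {"tx": 0,"ty": 0,"tz": 0,"yaw": 0,"grip": 1},
])

```text
clock: 9.78
position: [0.5812, 0.0905, 0.1056]
orientation: [1.677, 2.652, 0.0]
force: [3.3, -9.1, 11.7]
opening: -0.0004
gripper_force: 6.2
```

>>> arm_command([
  {"tx": -0.0021,"ty": 0.0045,"tz": 0,"yaw": 0,"grip": 1},
  {"tx": 0,"ty": 0,"tz": 0,"yaw": 0,"grip": 1},
])

```text
clock: 10.02
position: [0.5808, 0.0914, 0.1056]
orientation: [1.677, 2.652, 0.0]
force: [3.2, -8.8, 12.0]
opening: 0.0
gripper_force: 6.2
```

>>> arm_command([
  {"tx": -0.0021,"ty": 0.0045,"tz": 0,"yaw": 0,"grip": 1},
  {"tx": 0,"ty": 0,"tz": 0,"yaw": 0,"grip": 1},
])

```text
clock: 10.28
position: [0.5803, 0.0922, 0.1056]
orientation: [1.677, 2.652, 0.0]
force: [4.0, -8.7, 12.0]
opening: -0.0002
gripper_force: 6.1
```

>>> arm_command([
  {"tx": -0.0021,"ty": 0.0045,"tz": 0,"yaw": 0,"grip": 1},
  {"tx": 0,"ty": 0,"tz": 0,"yaw": 0,"grip": 1},
])

```text
clock: 10.52
position: [0.5802, 0.0925, 0.1056]
orientation: [1.677, 2.651, -0.0]
force: [5.4, -12.1, 10.8]
opening: -0.0
gripper_force: 8.7
```

>>> arm_command([
  {"tx": -0.001,"ty": 0.002,"tz": 0,"yaw": 0,"grip": 1},
  {"tx": 0,"ty": 0,"tz": 0,"yaw": 0,"grip": 1},
])

```text
clock: 10.78
position: [0.5802, 0.0925, 0.1057]
orientation: [1.677, 2.65, -0.0]
force: [6.1, -13.9, 10.2]
opening: 0.0004
gripper_force: 9.5
```

The keeper is on its end stop: it stopped moving and the push force rose. Now I'm easing off and lifting.

>>> arm_command([
  {"tx": 0.004,"ty": -0.0085,"tz": 0,"yaw": 0,"grip": 1},
  {"tx": 0.002,"ty": -0.0045,"tz": 0,"yaw": 0,"grip": 1},
  {"tx": 0,"ty": 0,"tz": 0.01,"yaw": 0,"grip": 1},
  {"tx": 0,"ty": 0,"tz": 0.02,"yaw": 0,"grip": 1},
  {"tx": 0,"ty": 0,"tz": 0.05,"yaw": 0,"grip": 1},
  {"tx": 0,"ty": 0,"tz": 0.15,"yaw": 0,"grip": 1},
  {"tx": 0,"ty": 0,"tz": 0.2,"yaw": 0,"grip": 1},
  {"tx": 0,"ty": 0,"tz": 0.2,"yaw": 0,"grip": 1},
])

```text
clock: 11.78
position: [0.5793, 0.0928, 0.2326]
orientation: [-1.677, -2.656, -0.0]
force: [-0.4, -0.5, 0.8]
opening: -0.0003
gripper_force: 0.0
```

>>> arm_command([
  {"tx": -0.14,"ty": 0.17,"tz": 0,"yaw": 0,"grip": 1},
  {"tx": -0.14,"ty": 0.17,"tz": 0,"yaw": 0,"grip": 1},
  {"tx": -0.14,"ty": 0.17,"tz": 0,"yaw": 0,"grip": 1},
  {"tx": -0.14,"ty": 0.17,"tz": 0,"yaw": 0,"grip": 1},
  {"tx": -0.14,"ty": 0.17,"tz": 0,"yaw": 0,"grip": 1},
  {"tx": -0.14,"ty": 0.17,"tz": 0,"yaw": 0,"grip": 1},
  {"tx": -0.14,"ty": 0.17,"tz": 0,"yaw": 0,"grip": 1},
  {"tx": 0,"ty": 0,"tz": 0,"yaw": 0,"grip": 1},
])

```text
clock: 12.78
position: [0.3813, 0.333, 0.2312]
orientation: [-1.67, -2.659, -0.001]
force: [0.8, -0.1, 0.9]
opening: 0.0001
gripper_force: 0.0
```

```bash
python3 - <<'E'
from h import *
import cv2
p,d=bot.get_image("top"); c=p[140:250,240:360,::-1]; cv2.imwrite("pics/top_e.png",cv2.resize(c,None,fx=5,fy=5,interpolation=cv2.INTER_CUBIC))
d0=np.load("pics/top0.npy")
print("depth near platen centre before/after",np.median(d0[190:200,290:300]),np.median(d[190:200,290:300]))
E
```

```text
depth near platen centre before/after 0.8932938 0.90617925
```

View pics/top_e.png

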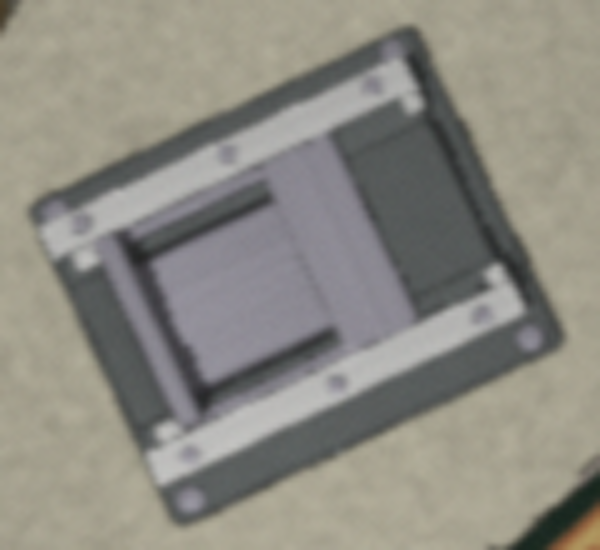

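The tongue, from (270,170) to (345,350), covers the platen's edge. The bridge, from (105,240) to (190,420), sits against the end-stop tabs, and the platen stays about 13 mm down.

```bash
python3 -c "
from station import bot
print(bot.sign_off())"
```

```text
the job is handed in; nothing more can be done
None
```

The job is handed in: the platen is down and held by the keeper's tongue, the keeper is home against its end stop, and the arm never came near the weights or the ink pad.

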